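# Slide a ceramic plate out over the end of a granite ledge

## Task

The thin ceramic plate lies askew and flat on the granite ledge, where nobody can get hold of it. Gently push it along the ledge with the fingertips, towards the end beside the empty metal tray, until it overhangs that end by about 25 mm so that its edge can be taken there, and leave it flush along the ledge's fence. Only push it, never lift or tip it; leave everything else where it stands and take the hand clear.

Things in the scene. Friction and masses are not known exactly. Their poses are not given: they have to be found in the camera images.
- plate_mid (a point): centre of the ivory ceramic carrier plate, a loose flat plate 92 mm (its x) by 120 mm (its y) by 5 mm thick, about 0.14 to 0.28 kg, printed with a grid of small squares. The point is half-way up, 2.5 mm above its underside; its y runs roughly along the ledge at the start (up to 0.2 rad off)
- ledge: the fixed black granite ledge. Origin: on the bench, below the middle of the granite. Its y runs along its length, its x across it, away from the robot. The top, on which the plate lies, is 50 mm above the bench and reaches from x -85 to +70 mm and y -150 to +150 mm; both ends (y = -150 and +150 mm) are open. Along its far side runs a stainless fence, its front face at x = +70 mm, 15 mm wide and rising 8 mm above the top
- tray: the empty shallow metal tray, fixed, 260 x 190 x 22 mm, on the bench beside one end of the ledge, either one (the white hotplate stands beside the other). Origin: centre of its underside
- stub: an aluminium specimen stub (disc 22 mm wide with a stem, 18 mm tall) standing on one front corner of the ledge. A bystander; origin: its underside
- loupe: a small eyepiece loupe, black with a grey rim, 24 mm wide, 26 mm tall, standing on the other front corner of the ledge. A bystander; origin: its underside
- tweezers: steel tweezers, 140 mm long, 8 mm high, lying on the bench in front of the ledge, lengthwise along its x axis. A bystander; origin: its underside
- dish: a closed glass petri dish, 93 mm wide, 16 mm tall, on the bench in front of the ledge. A bystander; origin: its underside
- jar: a small amber jar with a steel cap, 44 mm wide, 55 mm tall, on the bench in front of the ledge. A bystander; origin: its underside
- vial: a small capped glass vial, 28 mm wide, 40 mm tall, on the bench just behind the ledge. A bystander; origin: its underside
- plate: the same plate, origin at the centre of its underside, same axes as the point above
Not all that is in view belongs to the job. What is meant by the plate is not pink, and is the larger of those in its own colour.

How it is judged:
At the end, for the whole second after the job is handed in: The plate lies at rest, flat on the ledge, within 5 mm of the fence and within 0.05 rad of parallel to it, and overhangs the end beside the tray by 15 to 35 mm (its centre 105 to 125 mm from the ledge's middle) (((y of tray in the frame of ledge above 0.1 m and y of plate_mid in the frame of ledge between 0.105 and 0.125 m) or (y of tray in the frame of ledge below -0.1 m and y of plate_mid in the frame of ledge between -0.125 and -0.105 m)) and x of plate_mid in the frame of ledge above 0.019 m and angle between the y axis of plate_mid and the y axis of ledge, either way round below 0.05 rad and angle between plate_mid's own z axis and vertical below 0.03 rad and height (world z) of plate_mid between 0.0495 and 0.0555 m and linear speed of plate below 0.01 m/s); the robot touches nothing.
It fails at once if the plate is lifted (its centre more than 8 mm above where it lies on the ledge) or falls off (height (world z) of plate_mid above 0.0605 m or height (world z) of plate_mid below 0.044 m).
It fails at once if the plate is tipped by more than 0.12 rad (angle between plate_mid's own z axis and vertical above 0.12 rad).
It fails at once if the fingers press the plate with more than 40 N (contact force between the fingers and plate above 40 N).
It fails at once if a bystander is moved by more than 20 mm or tipped over (distance of stub from where it was at the start of the episode above 0.02 m or distance of loupe from where it was at the start of the episode above 0.02 m or distance of tweezers from where it was at the start of the episode above 0.02 m or distance of dish from where it was at the start of the episode above 0.02 m or distance of jar from where it was at the start of the episode above 0.02 m or distance of vial from where it was at the start of the episode above 0.02 m or angle between stub's own z axis and vertical above 0.5 rad or angle between loupe's own z axis and vertical above 0.5 rad or angle between tweezers's own z axis and vertical above 0.5 rad or angle between dish's own z axis and vertical above 0.5 rad or angle between jar's own z axis and vertical above 0.5 rad or angle between vial's own z axis and vertical above 0.5 rad).
It also fails if it takes over 54 s, if anything falls off the work surface, if the arm or the gripper's body presses on something with over 40 N, if the wrist force passes 120 N, or if a joint passes its speed limit or range.

## Robot

A 6-joint arm with a two-finger parallel gripper is mounted at the origin on the work surface. World frame = base frame: x ahead of the robot, y to its left, z up, the work surface at z = 0. Lengths are in m, angles in rad, forces in N, time in s.
With the tool pointing down it reaches from about 0.35 to 0.775 m from the base axis. Payload 5.5 kg.
Tool frame: the origin (TCP) lies where the fingers leave the gripper's body, on its centre line; the fingertips stand 73 mm ahead of it and the grasp point (between the pads) lies 54 mm ahead of it; z points along the fingers, y is the direction in which the jaws open and shut (so a half turn about z gives the same grasp; the last joint's range is limited). The gripper opens to 85 mm and grips with 20 to 120 N. Pads are 22 mm wide; open, the fingers measure 114 mm over their backs; the gripper's body (76 mm by 85 mm) begins 54 mm behind the grasp point. The pads swing forward as they close: fully open they stand 13 mm farther back than shut.
Start: joints at [-1.389, 0.313, 0.046, 1.304, 0, 1.431], TCP at [0.182, -0.546, 0.304] pointing down, gripper open.
Joint ranges: [-2.76, 2.76], [-0.86, 1.69], [-1.03, 1.26], [-2.2, 2.34], [-1.47, 1.5], [-3.14, 3.14]. Speed limits (rad/s): [2.57, 2.57, 3.14, 3.14, 3.14, 3.14].

## Interface

Orientations are given as a unit quaternion [w, x, y, z].
In Python, from rig import ctrl, viewer gives the robot as it stands.
- The arm moves only by the tool jog_arm, never from a script. Its argument "steps" is a list of rows, each a list of 5 numbers: the shift along the tool's x, y, z in mm, then the turn about the tool's z in rad, then the opening, from -1 (shut) to 1 (fully open). A call has 1 to 20 rows; each row shifts and turns the commanded pose from where the row before left it, along the tool's axes as they then stand; what a row does not reach is not made up. A row lasts 1/10 s, in which the tool goes at most 50 mm and 8.59 degrees, less where a joint would pass 70% of its speed; a pose out of reach is approached as far as the arm can. A call is refused whole if a number of a shift passes 50 or a number of a turn 0.15, either way. A call with a gripper value outside its range is refused whole. The fingers move at their own pace and stop on an object; "squeeze" is the grip in N (left out, the last holds). Time passes only in rows, so rows that do not move let the fingers close. It gives the time, the measured TCP pose, the force and the opening at its end, in the units of the state.
- ctrl.read_state(): the state, without advancing time (a new reading comes with each control period).
- viewer.get_image(name): name is "side" or "top"; returns a dict with "img" (400x640x3 uint8, blue, green, red), "mtx" (3x3 intrinsics, pixels), "k1" (the pictures are not rectified: a ray, as slopes to the right and down, at radius r is drawn at 1 + k1 r^2 times it, then the intrinsics apply), "world_from_camera" (4x4, takes a point from camera to world coordinates). Camera axes: x right, y down, z forward; pixel columns grow to the right and rows downward; lengths in m; the calibration is good to about 2 mm. A picture is of the moment at which its call begins. There is no depth.
- ctrl.close_job(): hands the job in, once; it reports no verdict.
The state is a dict: "clock": time; "q": joint angles; "qvel": joint speeds; "tau": joint torques, N m; "position": TCP position; "tcp_rot": TCP orientation; "wrist_force": force on the tool from outside, world axes, zero at the start; "wrist_torque": the same for the moment, N m; "finger_gap": opening from 0.0 (shut) to 1.0 (fully open).
Only numpy, scipy, OpenCV 4.12 (cv2) and the standard library are available. Lean on these libraries where they do the work, as an engineer would, in place of code of your own. Each camera call takes 0.05 s, during which the arm holds its last target.

## Working session

There is one attempt and no reset: what is moved stays moved. The work goes in short steps, Python scripts to look and compute and a tool call to move; the robot and the scene stay as the last step left them, time stands still between calls to the robot, and variables do not carry over. Pictures are saved under pics/ and viewed, and the job is handed in when it is done.

Besides the shell and the picture viewer there is one more tool, called after "Call:" as name(argument=value, ...) on one line, values as JSON. jog_arm: Moves the arm, as the interface text tells. Its arguments: {"type":"object","properties":{"steps":{"type":"array"},"squeeze":{"type":"number"}},"required":["steps"]}

```bash
mkdir -p pics; ls
python3 - <<'E'
from rig import ctrl, viewer
import cv2
for n in("top","side"):
    d=viewer.get_image(n); cv2.imwrite(f"pics/{n}0.png",d["img"]); print(n,d["mtx"],d["k1"],d["world_from_camera"])
print(ctrl.read_state())
E
```

```text
pics
top [[500.49173643   0.         313.44822284]
 [  0.         500.49173643 194.18345775]
 [  0.           0.           1.        ]] -0.09788927293182308 [[-9.25924396e-02 -9.74727186e-01  2.03306548e-01  3.50079444e-01]
 [-9.95703445e-01  9.04088694e-02 -2.00221208e-02  1.24418715e-02]
 [ 1.13539030e-03 -2.04286927e-01 -9.78910395e-01  1.13600990e+00]
 [ 0.00000000e+00  0.00000000e+00  0.00000000e+00  1.00000000e+00]]
side [[507.09681385   0.         314.70996406]
 [  0.         507.09681385 194.51080542]
 [  0.           0.           1.        ]] -0.030376568091505872 [[ 0.98585591 -0.13046435  0.10520066  0.44201957]
 [-0.16750794 -0.7467957   0.64361267 -0.65376322]
 [-0.00540511 -0.6521313  -0.75808677  0.82712464]
 [ 0.          0.          0.          1.        ]]
{'clock': 0.1, 'q': array([-1.38859678e+00,  3.13964974e-01,  4.50995453e-02,  1.30361690e+00,
        1.01926807e-05,  1.43119169e+00]), 'qvel': array([-0.00017067, -0.00278725,  0.0016937 , -0.00226958, -0.00057752,
       -0.00068583]), 'tau': array([ 1.61208696e-03, -4.81726456e+01,  2.99243206e+01,  1.27275428e-02,
       -2.46865029e-04,  1.47443546e-05]), 'position': array([ 0.18178901, -0.54515104,  0.30307822]), 'tcp_rot': array([-8.42917372e-04,  9.87082812e-01,  1.60208652e-01, -1.28572138e-05]), 'wrist_force': array([0.70683368, 0.27946752, 0.4199261 ]), 'wrist_torque': array([ 0.02833281, -0.00539386,  0.05249731]), 'finger_gap': 0.9985959530650309}
```

View pics/top0.png

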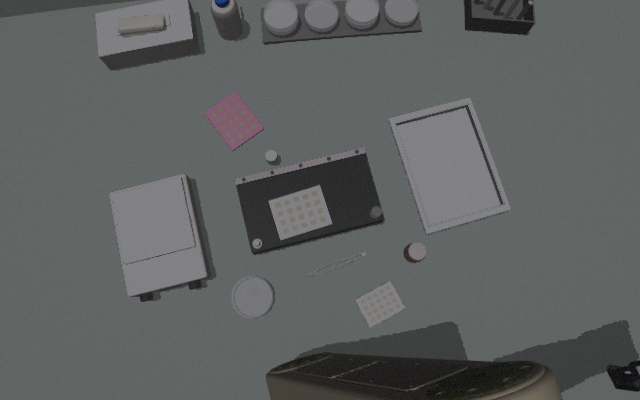

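View pics/side0.png

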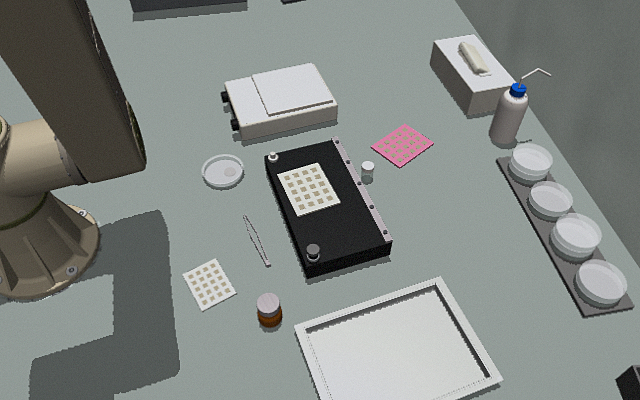

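Candidates: the ivory grid plate on the ledge at top (300,212), a smaller ivory card on the bench at (380,303), and a pink card at (235,120). The larger ivory one on the ledge fits the description. The tray is at the right, the -y end.

```bash
cat > h.py <<'E'
import numpy as np, cv2
from rig import ctrl, viewer
def ray(d,uv):
    K=d["mtx"];p=np.array([[(uv[0]-K[0,2])/K[0,0],(uv[1]-K[1,2])/K[1,1]]])[0]
    s=p.copy()
    for _ in range(20): s=p/(1+d["k1"]*(s@s))
    T=d["world_from_camera"]; return T[:3,3],T[:3,:3]@np.array([s[0],s[1],1])
def toz(d,uv,z):
    o,r=ray(d,uv); return (o+r*(z-o[2])/r[2])[:2]
def proj(d,P):
    T=d["world_from_camera"];c=T[:3,:3].T@(np.array(P)-T[:3,3]);s=c[:2]/c[2];s=s*(1+d["k1"]*(s@s))
    return d["mtx"][:2,:2]@s+d["mtx"][:2,2]
def plate(d,box,z=.055,thr=95):
    x0,y0,x1,y1=box;im=d["img"][y0:y1,x0:x1].astype(int)
    m=((im.min(2)>thr)&(im[...,2]>=im[...,0]+4)).astype(np.uint8)
    m=cv2.morphologyEx(m,cv2.MORPH_CLOSE,np.ones((5,5)))
    c=max(cv2.findContours(m,0,2)[0],key=cv2.contourArea)
    P=np.array([toz(d,(p[0][0]+x0,p[0][1]+y0),z) for p in c])*1000
    r=cv2.minAreaRect(P.astype(np.float32)); return r,cv2.boxPoints(r),c+[x0,y0]
E
python3 - <<'E'
from h import *
d=viewer.get_image("top");e=viewer.get_image("side")
a=cv2.resize(d["img"][140:270,220:400],None,fx=4,fy=4,interpolation=cv2.INTER_CUBIC);cv2.imwrite("pics/ct.png",cv2.convertScaleAbs(a,alpha=1.5))
a=cv2.resize(e["img"][130:285,255:405],None,fx=3.8,fy=3.8,interpolation=cv2.INTER_CUBIC);cv2.imwrite("pics/cs.png",cv2.convertScaleAbs(a,alpha=1.5))
for n,q,b in(("top",d,(262,180,338,245)),("side",e,(272,158,348,220))):
    r,bx,c=plate(q,b);print(n,r);print(bx.round(1)); print(q["img"][b[1]+25:b[1]+28,(b[0]+b[2])//2:(b[0]+b[2])//2+3].tolist())
E
```

```text
top ((537.9315795898438, 23.67974090576172), (72.53927612304688, 97.07640075683594), 11.968172073364258)
[[492.4  63.6]
 [512.5 -31.3]
 [583.5 -16.3]
 [563.3  78.7]]
[[[115, 122, 125], [128, 127, 127], [129, 127, 128]], [[106, 114, 122], [121, 125, 128], [130, 125, 127]], [[106, 117, 122], [115, 121, 125], [131, 128, 129]]]
side ((538.5933837890625, 21.545799255371094), (92.21553039550781, 121.87505340576172), 12.656819343566895)
[[480.3  70.9]
 [507.  -48. ]
 [596.9 -27.8]
 [570.2  91.1]]
[[[213, 217, 213], [217, 221, 219], [216, 220, 215]], [[182, 196, 197], [172, 185, 190], [130, 152, 164]], [[119, 144, 156], [128, 154, 163], [131, 154, 164]]]
```

View pics/ct.png

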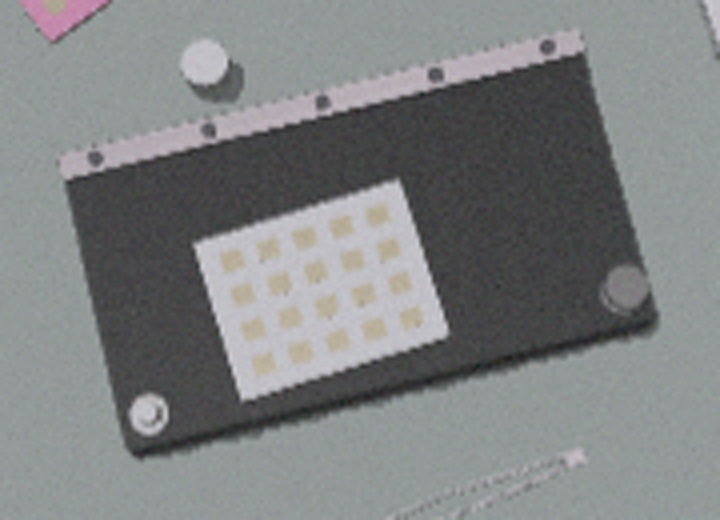

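View pics/cs.png

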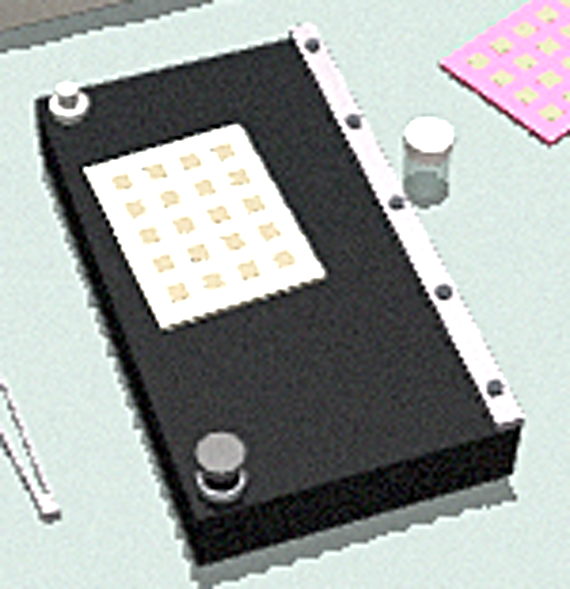

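The crop shows the chosen plate: ivory, a 5x4 grid, lying flat on the granite, skewed. The stub is at the left front corner, crop (148,412), and the loupe at the right front corner, crop (627,290). Next I measure the ledge pose from the fence strip, and the plate.

```bash
cat >> h.py <<'E'
def maskrect(d,poly,z,thr):
    g=d["img"].min(2);m=np.zeros_like(g);cv2.fillPoly(m,[np.array(poly,np.int32)],255);m=((g>thr)&(m>0)).astype(np.uint8)
    m=cv2.morphologyEx(m,cv2.MORPH_CLOSE,np.ones((7,7)))
    c=max(cv2.findContours(m,0,2)[0],key=cv2.contourArea)
    P=np.array([toz(d,p[0],z) for p in c])*1000
    return cv2.minAreaRect(P.astype(np.float32)),c
E
python3 - <<'E'
from h import *
d=viewer.get_image("top");e=viewer.get_image("side")
r,c=maskrect(d,[(258,196),(328,178),(340,226),(275,246)],.055,75);print("plate top",r)
r,c=maskrect(e,[(270,172),(322,155),(348,205),(295,222)],.055,75);print("plate side",r)
# ledge points read from crops
T=lambda x,y:(220+(x+.5)/4-.5,140+(y+.5)/4-.5)
S=lambda x,y:(255+(x+.5)/3.8-.5,130+(y+.5)/3.8-.5)
for n,q,f,pts in(("top",d,T,{'fence front L':(66,180,.058),'fence front R':(586,55,.058),'FR top':(655,312,.05),'FL top':(130,445,.05),
  'stub':(148,412,.068),'loupe':(627,290,.076),'plUL':(193,243,.055),'plUR':(400,178,.055),'plLR':(449,334,.055),'plLL':(242,401,.055)}),
  ("side",e,S,{'fence front far':(290,32,.058),'fence back near':(522,412,.058),'fence front near':(502,424,.058),'FR':(195,515,.05),'FL':(38,100,.05),'loupe':(221,453,.076),'stub':(68,92,.068),
   'pl a':(84,167,.055),'b':(242,124,.055),'c':(327,275,.055),'d':(163,328,.055)})):
    for k,v in pts.items(): print(n,k,(toz(q,f(v[0],v[1]),v[2])*1000).round(1))
print("tray",(toz(d,(449,165),.022)*1000).round())
E
```

```text
plate top ((538.240234375, 23.689868927001953), (93.18636322021484, 119.74740600585938), 12.204105377197266)
plate side ((538.4324340820312, 21.892234802246094), (93.08464050292969, 122.70218658447266), 12.373331069946289)
top fence front L [611.3 158.9]
top fence front R [ 656.1 -135.9]
top FR top [ 509.  -158.1]
top FL top [462.7 134.4]
top stub [477.6 121.5]
top loupe [ 518.5 -140.4]
top plUL [570.   91.6]
top plUR [596.  -25.4]
top plLR [506.7 -43.7]
top plLL [480.5  71.6]
side fence front far [611.8 155.5]
side fence back near [ 672.7 -131. ]
side fence front near [ 661.1 -136.3]
side FR [ 506.1 -157.2]
side FL [461.5 133.3]
side loupe [ 521.4 -141.9]
side stub [478.2 118.4]
side pl a [480.8  72.1]
side b [571.9  89.6]
side c [596.6 -26.4]
side d [507.2 -46.5]
tray [ 621. -330.]
```

Ledge frame: origin about (567.4, 0.4) mm, its axes turned +8.7° from world. The plate is at x≈-25, y≈+27 mm in the ledge frame, skewed about 3.6°. The target is (24, -115). First I turn the tool square to the ledge and go in front of the plate, staying high.

Call:
jog_arm(steps=[[0,0,0,0.1,0],[0,0,0,0.07,0],[22,-32,0,0,0],[22,-32,0,0,0],[22,-32,0,0,0],[22,-32,0,0,0],[22,-32,0,0,0],[22,-32,0,0,0],[22,-32,0,0,0],[22,-32,0,0,0],[22,-32,0,0,0],[22,-32,0,0,0],[22,-32,0,0,0],[22,-32,0,0,0],[22,-32,0,0,0],[22,-32,0,0,0],[0,0,0,0,0]])

```text
clock: 2.0
position: [0.4197, -0.0527, 0.304]
tcp_rot: [-0.0, 0.997, 0.079, 0.001]
wrist_force: [-0.1, -0.4, 0.2]
finger_gap: 0.5
```

```bash
cat >> h.py <<'E'
O=np.array([567.4,.4]);v=np.array([.9885,.1513]);u=np.array([-.1513,.9885])
def st():
    s=ctrl.read_state();q=s["tcp_rot"];p=s["position"]*1000
    from scipy.spatial.transform import Rotation as R
    M=R.from_quat([q[1],q[2],q[3],q[0]]).as_matrix()
    a=np.degrees(np.arctan2(M[1,0],M[0,0]))
    dd=p[:2]-O
    print("t",round(s["clock"],2),"ledge xy",(dd@v).round(1),(dd@u).round(1),"z",p[2].round(1),"tilt",M[:2,2].round(4),"ang",a.round(2),"F",(np.array(s["wrist_force"])).round(2),"gap",round(s["finger_gap"],3))
E
python3 -c "from h import *;st()"
```

```text
t 2.0 ledge xy -154.1 -30.1 z 304.0 tilt [0.0009 0.0009] ang 9.05 F [-0.09 -0.43  0.19] gap 0.5
```

Call:
jog_arm(steps=[[12,-19,0,0,0],[12,-19,0,0,0],[12,-19,0,0,0],[10,0,20,0,0],[0,0,25,0,0],[0,0,25,0,0],[0,0,25,0,0],[0,0,25,0,0],[0,0,25,0,0],[0,0,15,0,0],[0,0,0,0,0]])

```text
clock: 3.1
position: [0.4537, 0.0068, 0.1419]
tcp_rot: [-0.0, 0.997, 0.075, -0.002]
wrist_force: [-0.9, 0.4, -0.1]
finger_gap: 0.501
```

Run:
```python
from h import *
st()
e=viewer.get_image("side");d=viewer.get_image("top")
a=cv2.resize(e["img"][100:260,210:410],None,fx=4,fy=3.75,interpolation=cv2.INTER_CUBIC);cv2.imwrite("pics/s1.png",cv2.convertScaleAbs(a,alpha=1.6))
```

```text
t 3.1 ledge xy -111.4 23.6 z 141.9 tilt [-0.0045  0.0004] ang 8.65 F [-0.94  0.41 -0.13] gap 0.501
```

View pics/s1.png

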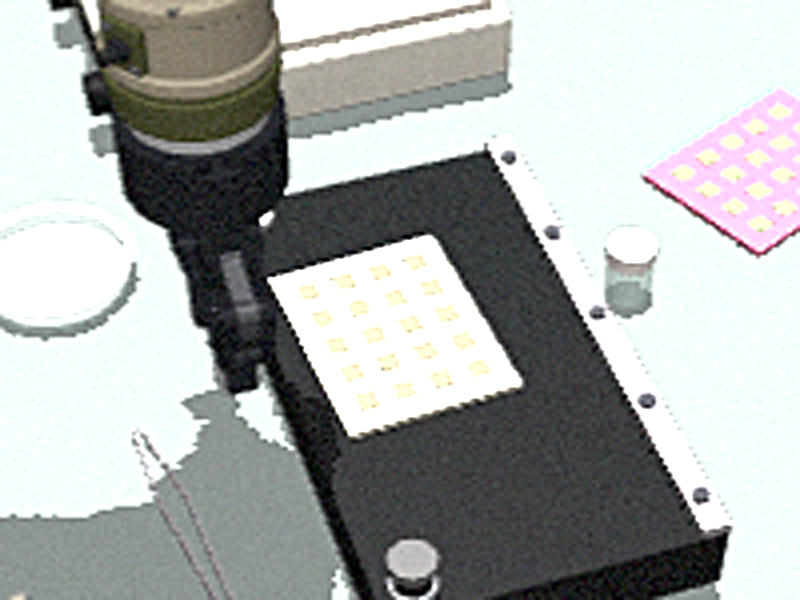

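The fingertips (crop about (242,388)) stand in front of the plate's front edge. I compute the tip height from that ray.

Run:
```python
from h import *
e=viewer.get_image("side")
for tl in(60,66,70,73):
  for dy in(-21,-28,-35):
   for dx in(-11,11):
    w=O+(-111.4+dx)*v+(23.6+dy)*u
    p=proj(e,np.array([*w,141.9-tl])/1000); print(tl,dy,dx,((p-[210,100])*[4,3.75]).round(0))
```

```text
60 -21 -11 [213. 372.]
60 -21 11 [257. 361.]
60 -28 -11 [217. 382.]
60 -28 11 [261. 371.]
60 -35 -11 [221. 392.]
60 -35 11 [265. 381.]
66 -21 -11 [214. 379.]
66 -21 11 [258. 369.]
66 -28 -11 [218. 389.]
66 -28 11 [262. 379.]
66 -35 -11 [222. 399.]
66 -35 11 [266. 388.]
70 -21 -11 [215. 384.]
70 -21 11 [259. 374.]
70 -28 -11 [219. 394.]
70 -28 11 [263. 384.]
70 -35 -11 [222. 404.]
70 -35 11 [266. 393.]
73 -21 -11 [216. 388.]
73 -21 11 [259. 377.]
73 -28 -11 [219. 398.]
73 -28 11 [263. 387.]
73 -35 -11 [223. 408.]
73 -35 11 [267. 397.]
```

Call:
jog_arm(steps=[[8,-1,5,0,0],[8,-1,5,0,0],[7,0,5,0,0],[0,0,0,0,0],[0,0,0,0,0]])

```text
clock: 3.75
position: [0.4779, 0.0128, 0.1286]
tcp_rot: [-0.0, 0.997, 0.076, -0.0]
wrist_force: [-0.5, -1.0, -0.3]
finger_gap: 0.504
```

```bash
python3 -c "from h import *;st()"
```

```text
t 3.75 ledge xy -86.6 25.8 z 128.6 tilt [-0.0008 -0.    ] ang 8.72 F [-0.47 -1.03 -0.26] gap 0.504
```

Call:
jog_arm(steps=[[0,0,1,0,0],[0,0,1,0,0],[0,0,1,0,0],[0,0,0,0,0]])

```text
clock: 4.15
position: [0.4777, 0.0126, 0.1258]
tcp_rot: [0.0, 0.997, 0.076, -0.0]
wrist_force: [0.3, -0.2, 0.1]
finger_gap: 0.501
```

Call:
jog_arm(steps=[[0,0,1,0,0],[0,0,1,0,0],[0,0,0,0,0]])

```text
clock: 4.45
position: [0.4778, 0.0126, 0.1238]
tcp_rot: [0.0, 0.997, 0.076, -0.0]
wrist_force: [0.0, 0.7, -0.4]
finger_gap: 0.506
```

Call:
jog_arm(steps=[[0,0,1,0,0],[0,0,1,0,0],[0,0,0,0,0]])

```text
clock: 4.75
position: [0.4778, 0.0127, 0.1217]
tcp_rot: [0.0, 0.997, 0.076, -0.0]
wrist_force: [-0.1, 0.3, -0.6]
finger_gap: 0.5
```

Call:
jog_arm(steps=[[0,0,1,0,0],[0,0,1,0,0],[0,0,0,0,0]])

```text
clock: 5.05
position: [0.4779, 0.0126, 0.1207]
tcp_rot: [0.0, 0.997, 0.076, 0.0]
wrist_force: [-2.5, 0.9, 7.4]
finger_gap: 0.5
```

Call:
jog_arm(steps=[[0,0,1,0,0],[0,0,0,0,0]])

```text
clock: 5.25
position: [0.4779, 0.0126, 0.1206]
tcp_rot: [0.0, 0.997, 0.076, 0.001]
wrist_force: [-5.4, -0.2, 16.6]
finger_gap: 0.498
```

Call:
jog_arm(steps=[[0,0,1,0,0],[0,0,0,0,0]])

```text
clock: 5.45
position: [0.4779, 0.0126, 0.1205]
tcp_rot: [0.0, 0.997, 0.076, 0.001]
wrist_force: [-9.0, 0.7, 24.8]
finger_gap: 0.502
```

Ledge contact is at TCP z = 120.7, so the tip reach is 70.7 mm. I raise to 1.8 mm above the granite and push towards the fence.

Call:
jog_arm(steps=[[0,0,-2.5,0,0],[0,0,-2,0,0],[0,0,0,0,0]])

```text
clock: 5.75
position: [0.478, 0.0126, 0.1225]
tcp_rot: [0.0, 0.997, 0.076, 0.0]
wrist_force: [-0.2, -0.2, 0.2]
finger_gap: 0.5
```

Call:
jog_arm(steps=[[2,0,0,0,0],[2,0,0,0,0],[2,0,0,0,0],[2,0,0,0,0],[2,0,0,0,0],[2,0,0,0,0]])

```text
clock: 6.35
position: [0.4899, 0.0145, 0.1223]
tcp_rot: [0.0, 0.997, 0.076, -0.0]
wrist_force: [-0.2, -0.4, 0.2]
finger_gap: 0.501
```

Run:
```python
from h import *
st()
e=viewer.get_image("side")
a=cv2.resize(e["img"][100:260,210:410],None,fx=4,fy=3.75,interpolation=cv2.INTER_CUBIC);cv2.imwrite("pics/s2.png",cv2.convertScaleAbs(a,alpha=1.6))
```

```text
t 6.35 ledge xy -74.5 25.6 z 122.3 tilt [-0.0002 -0.0001] ang 8.7 F [-0.17 -0.37  0.21] gap 0.501
```

View pics/s2.png

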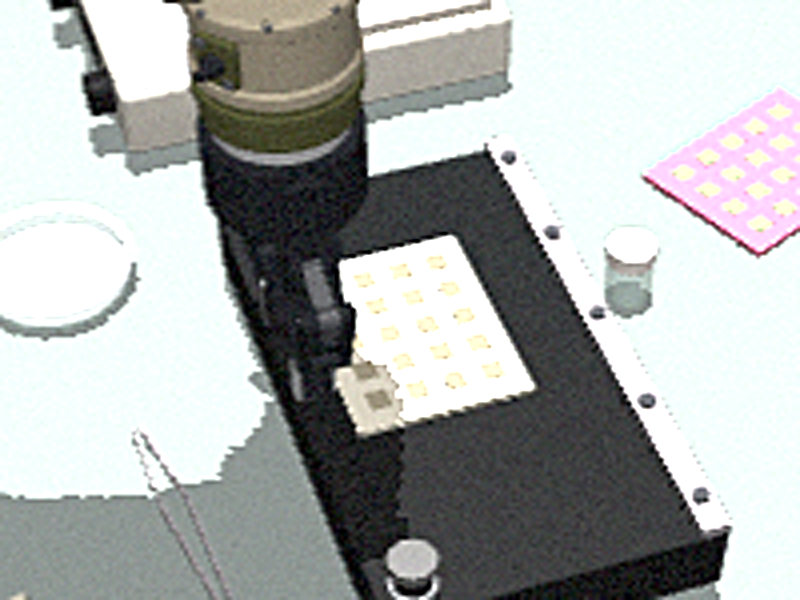

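The plate is sliding flat ahead of the fingers and has turned a little straighter, its near corner at crop (535,388). I continue.

Call:
jog_arm(steps=[[3,0,0,0,0],[3,0,0,0,0],[3,0,0,0,0],[3,0,0,0,0],[3,0,0,0,0],[3,0,0,0,0],[3,0,0,0,0],[3,0,0,0,0],[3,0,0,0,0],[3,0,0,0,0]])

```text
clock: 7.4
position: [0.5196, 0.019, 0.1224]
tcp_rot: [0.0, 0.997, 0.076, -0.0]
wrist_force: [-0.6, 1.0, -0.7]
finger_gap: 0.5
```

Run:
```python
from h import *
st()
e=viewer.get_image("side")
a=cv2.resize(e["img"][100:260,210:410],None,fx=4,fy=3.75,interpolation=cv2.INTER_CUBIC);cv2.imwrite("pics/s3.png",cv2.convertScaleAbs(a,alpha=1.6))
```

```text
t 7.4 ledge xy -44.4 25.6 z 122.4 tilt [-0.     -0.0001] ang 8.69 F [-0.63  1.02 -0.67] gap 0.5
```

View pics/s3.png

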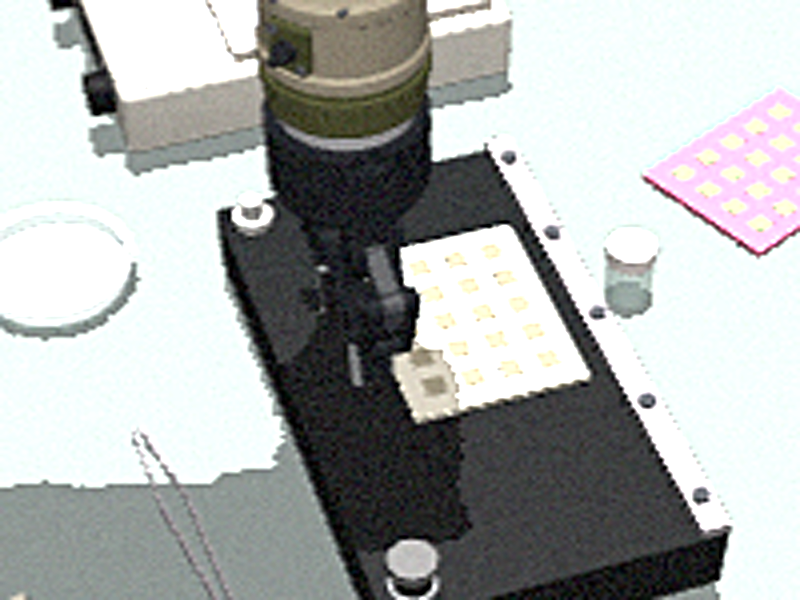

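It is parallel now, with a gap to the fence. I approach gently until contact.

Call:
jog_arm(steps=[[1.5,0,0,0,0],[1.5,0,0,0,0],[1.5,0,0,0,0],[1.5,0,0,0,0],[1,0,0,0,0],[1,0,0,0,0]])

```text
clock: 8.05
position: [0.5273, 0.0202, 0.1224]
tcp_rot: [0.0, 0.997, 0.076, -0.0]
wrist_force: [-1.0, -0.2, 0.3]
finger_gap: 0.504
```

Call:
jog_arm(steps=[[1,0,0,0,0],[1,0,0,0,0]])

```text
clock: 8.25
position: [0.5293, 0.0205, 0.1224]
tcp_rot: [0.0, 0.997, 0.076, 0.0]
wrist_force: [-1.6, -0.6, 1.2]
finger_gap: 0.496
```

Call:
jog_arm(steps=[[1,0,0,0,0],[0.5,0,0,0,0]])

```text
clock: 8.45
position: [0.5302, 0.0206, 0.1223]
tcp_rot: [0.0, 0.997, 0.076, -0.001]
wrist_force: [-3.4, -1.1, 3.3]
finger_gap: 0.5
```

Run:
```python
from h import *
st()
e=viewer.get_image("side")
a=cv2.resize(e["img"][100:260,210:410],None,fx=4,fy=3.75,interpolation=cv2.INTER_CUBIC);cv2.imwrite("pics/s4.png",cv2.convertScaleAbs(a,alpha=1.6))
```

```text
t 8.45 ledge xy -33.7 25.6 z 122.3 tilt [-0.0014 -0.0005] ang 8.69 F [-3.45 -1.06  3.25] gap 0.5
```

View pics/s4.png

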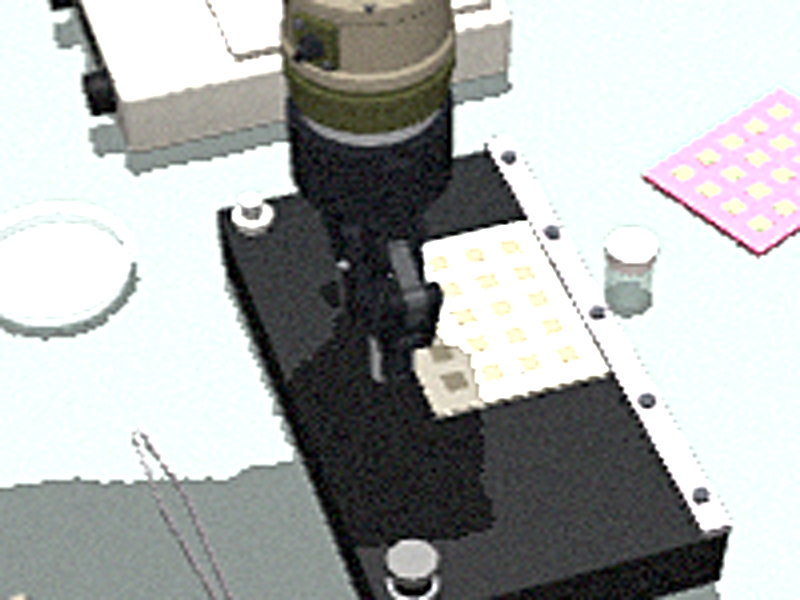

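Flush at the fence with about 3.5 N. I back off, raise, turn 90° and move round to the +y end of the plate.

Call:
jog_arm(steps=[[-4,0,0,0,0],[-6,0,0,0,0],[-4,0,-15,0,0],[0,0,-25,0,0],[0,0,-25,0,0],[6,-9,0,0.14,0],[6,-9,0,0.14,0],[6,-9,0,0.14,0],[0,0,0,0.14,0],[0,0,0,0.14,0],[0,0,0,0.14,0],[0,0,0,0.14,0],[0,0,0,0.14,0],[0,0,0,0.14,0],[0,0,0,0.14,0],[0,0,0,0.14,0],[0,0,0,0.03,0],[0,0,0,0,0]])

```text
clock: 10.3
position: [0.3562, -0.2618, 0.1854]
tcp_rot: [-0.136, 0.88, -0.454, -0.019]
wrist_force: [0.8, -0.1, 0.4]
finger_gap: 0.495
```

```bash
python3 -c "
from h import *;st();print(ctrl.read_state()['q'])"
```

```text
t 10.3 ledge xy -248.4 -227.3 z 185.4 tilt [0.0908 0.2574] ang -53.55 F [ 0.83 -0.11  0.4 ] gap 0.495
[-0.93563032  0.2238751  -0.40429816  1.10066241  0.22772435  3.14051726]
```

Joint 6 reached its limit, so the arm drifted off at height. I should have checked that first. I look at the scene, then turn the other way.

Run:
```python
from h import *
e=viewer.get_image("side")
cv2.imwrite("pics/s5.png",cv2.convertScaleAbs(e["img"],alpha=1.5))
```

```text
(no output)
```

View pics/s5.png

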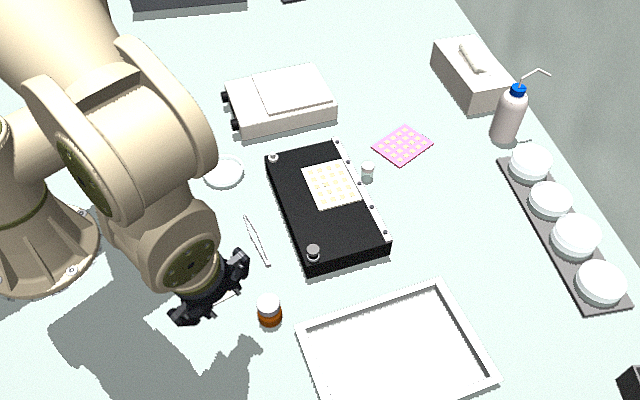

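Nothing was disturbed: the plate is at the fence (332,184), the jar at (269,310), the tweezers and dish unchanged. I raise and turn back the other way.

Call:
jog_arm(steps=[[0,0,-10,-0.14,0],[0,0,-20,-0.14,0],[0,0,-20,-0.14,0],[0,0,0,-0.14,0]])

```text
clock: 10.75
position: [0.3544, -0.274, 0.2359]
tcp_rot: [-0.135, 0.973, -0.187, 0.021]
wrist_force: [1.1, -0.7, -0.7]
finger_gap: 0.499
```

```bash
python3 -c "
from h import *;st();print(ctrl.read_state()['q'])"
```

```text
t 10.75 ledge xy -252.0 -239.0 z 235.9 tilt [0.0919 0.2544] ang -21.7 F [ 1.09 -0.73 -0.67] gap 0.499
[-0.95376438  0.1942774  -0.30748868  1.2279454   0.2239864   2.54995054]
```

The command re-anchored on a tilted pose (tool tilt about 0.27 rad). The rows only turn about tool z, so I have to use the same limit in reverse: turning negatively at q6's lower stop should retrace the other five joints. I turn there first.

Call:
jog_arm(steps=[[0,0,15,-0.15,0],[0,0,15,-0.15,0],[0,0,15,-0.15,0],[0,0,5,-0.15,0],[0,0,0,-0.15,0],[0,0,0,-0.15,0],[0,0,0,-0.15,0],[0,0,0,-0.15,0],[0,0,0,-0.15,0],[0,0,0,-0.15,0],[0,0,0,-0.15,0],[0,0,0,-0.15,0],[0,0,0,-0.15,0],[0,0,0,-0.15,0],[0,0,0,-0.15,0],[0,0,0,-0.15,0],[0,0,0,-0.15,0],[0,0,0,-0.15,0]])

```text
clock: 12.55
position: [0.3582, -0.2595, 0.1855]
tcp_rot: [-0.011, 0.395, 0.908, 0.137]
wrist_force: [-0.7, 0.3, -0.5]
finger_gap: 0.5
```

```bash
python3 -c "
from h import *;st();print(ctrl.read_state()['q'])"
```

```text
t 12.55 ledge xy -246.1 -225.3 z 185.5 tilt [0.0893 0.2577] ang 133.87 F [-0.7   0.32 -0.49] gap 0.5
[-0.92857251  0.22391776 -0.40378975  1.10069383  0.22784664 -0.12562349]
```

Call:
jog_arm(steps=[[0,0,0,-0.15,0],[0,0,0,-0.15,0],[0,0,0,-0.15,0],[0,0,0,-0.15,0],[0,0,0,-0.15,0],[0,0,0,-0.15,0],[0,0,0,-0.15,0],[0,0,0,-0.15,0],[0,0,0,-0.15,0],[0,0,0,-0.15,0],[0,0,0,-0.15,0],[0,0,0,-0.15,0],[0,0,0,-0.15,0],[0,0,0,-0.15,0],[0,0,0,-0.15,0],[0,0,0,-0.15,0],[0,0,0,-0.15,0],[0,0,0,-0.15,0],[0,0,0,-0.15,0],[0,0,0,-0.14,0]])

```text
clock: 14.55
position: [0.3582, -0.2595, 0.1855]
tcp_rot: [-0.136, 0.876, -0.463, -0.021]
wrist_force: [0.6, -0.7, 1.1]
finger_gap: 0.495
```

Call:
jog_arm(steps=[[0,0,0,-0.14,0],[0,0,0,-0.14,0],[0,0,0,-0.14,0]])

```text
clock: 14.85
position: [0.4278, -0.1849, 0.1866]
tcp_rot: [-0.098, 0.938, -0.332, -0.004]
wrist_force: [0.8, -0.0, 0.4]
finger_gap: 0.504
```

```bash
python3 -c "
from h import *;st();print(ctrl.read_state()['q'])"
```

```text
t 14.85 ledge xy -166.0 -162.1 z 186.6 tilt [0.0585 0.1867] ang -38.55 F [ 0.83 -0.04  0.43] gap 0.504
[-0.67182576  0.21206913 -0.40086911  1.02956486  0.1835594  -3.14064099]
```

The retrace works: the tilt is falling. I continue.

Call:
jog_arm(steps=[[0,0,0,-0.14,0],[0,0,0,-0.14,0],[0,0,0,-0.14,0]])

```text
clock: 15.15
position: [0.479, -0.0855, 0.1875]
tcp_rot: [-0.056, 0.979, -0.197, 0.009]
wrist_force: [-0.1, -0.5, 0.2]
finger_gap: 0.502
```

```bash
python3 -c "
from h import *;st();print(ctrl.read_state()['q'])"
```

```text
t 15.15 ledge xy -100.3 -71.5 z 187.5 tilt [0.0388 0.1058] ang -22.71 F [-0.05 -0.5   0.17] gap 0.502
[-0.39540427  0.20966453 -0.3927239   0.97342397  0.11281554 -3.14063524]
```

Call:
jog_arm(steps=[[0,0,0,-0.14,0],[0,0,0,-0.14,0]])

```text
clock: 15.35
position: [0.4977, -0.0128, 0.1877]
tcp_rot: [-0.027, 0.994, -0.106, 0.013]
wrist_force: [0.1, 0.6, 0.5]
finger_gap: 0.502
```

```bash
python3 -c "
from h import *;st();print(ctrl.read_state()['q'])"
```

```text
t 15.35 ledge xy -70.9 -2.5 z 187.7 tilt [0.0323 0.0502] ang -12.26 F [0.09 0.55 0.51] gap 0.502
[-0.21305011  0.21677586 -0.38011873  0.95288481  0.05592022 -3.14065997]
```

Call:
jog_arm(steps=[[0,0,0,-0.14,0],[0,0,0,-0.13,0]])

```text
clock: 15.55
position: [0.5035, 0.0601, 0.1878]
tcp_rot: [0.002, 1.0, -0.02, 0.015]
wrist_force: [0.6, 0.2, 0.0]
finger_gap: 0.498
```

```bash
python3 -c "
from h import *;st();print(ctrl.read_state()['q'])"
```

```text
t 15.55 ledge xy -54.2 68.7 z 187.8 tilt [ 0.0301 -0.0039] ang -2.25 F [0.58 0.24 0.02] gap 0.498
[-3.83270998e-02  2.31097916e-01 -3.60502386e-01  9.48972264e-01
 -2.76761349e-03 -3.14064959e+00]
```

The residual tilt is 0.03 rad, small enough. I turn the other way round to 98.7° (jaws across the ledge), with q6 well inside its range.

Call:
jog_arm(steps=[[0,0,0,0.15,0],[0,0,0,0.15,0],[0,0,0,0.15,0],[0,0,0,0.15,0],[0,0,0,0.15,0],[0,0,0,0.15,0],[0,0,0,0.15,0],[0,0,0,0.15,0],[0,0,0,0.15,0],[0,0,0,0.15,0],[0,0,0,0.15,0],[0,0,0,0.15,0],[0,0,0,0.15,0],[0,0,0,0.15,0],[0,0,0,0.15,0],[0,0,0,0.15,0],[0,0,0,0.15,0],[0,0,0,0.15,0],[0,0,0,0.15,0],[0,0,0,0.15,0]])

```text
clock: 17.55
position: [0.503, 0.0584, 0.1876]
tcp_rot: [0.014, -0.046, 0.999, -0.002]
wrist_force: [-0.1, 0.1, -0.1]
finger_gap: 0.499
```

Call:
jog_arm(steps=[[0,0,0,0.15,0],[0,0,0,0.15,0],[0,0,0,0.15,0],[0,0,0,0.15,0],[0,0,0,0.15,0],[0,0,0,0.15,0],[0,0,0,0.15,0],[0,0,0,0.15,0],[0,0,0,0.15,0],[0,0,0,0.15,0],[0,0,0,0.02,0],[0,0,0,0,0]])

```text
clock: 18.75
position: [0.503, 0.0576, 0.1875]
tcp_rot: [0.012, 0.652, 0.758, 0.008]
wrist_force: [-0.2, 0.2, -0.3]
finger_gap: 0.5
```

```bash
python3 -c "
from h import *;st();s=ctrl.read_state();print(s['q'],s['tcp_rot'])"
```

```text
t 18.75 ledge xy -55.0 66.3 z 187.5 tilt [ 0.0285 -0.0032] ang 98.61 F [-0.18  0.24 -0.31] gap 0.5
[-0.04377322  0.23090695 -0.36139563  0.9498323  -0.00190765  1.37662721] [0.01185364 0.65192871 0.75814424 0.00810902]
```

Call:
jog_arm(steps=[[8,12,0,0,0],[8,12,0,0,0],[8,12,0,0,0],[8,12,0,0,0],[7,12,0,0,0],[7,12,0,0,0],[0,0,15,0,0],[0,0,15,0,0],[0,0,15,0,0],[0,0,10,0,0],[0,0,0,0,0]])

```text
clock: 19.85
position: [0.5688, 0.1125, 0.1324]
tcp_rot: [0.011, 0.654, 0.757, 0.007]
wrist_force: [-0.1, 0.2, -0.7]
finger_gap: 0.495
```

Run:
```python
from h import *
st();print(ctrl.read_state()['q'])
e=viewer.get_image("side")
a=cv2.resize(e["img"][90:250,230:430],None,fx=4,fy=3.75,interpolation=cv2.INTER_CUBIC);cv2.imwrite("pics/s6.png",cv2.convertScaleAbs(a,alpha=1.6))
d=viewer.get_image("top")
a=cv2.resize(d["img"][140:270,220:400],None,fx=4,fy=4,interpolation=cv2.INTER_CUBIC);cv2.imwrite("pics/t6.png",cv2.convertScaleAbs(a,alpha=1.5))
```

```text
t 19.85 ledge xy 18.3 110.6 z 132.4 tilt [ 0.0254 -0.0034] ang 98.36 F [-0.11  0.22 -0.67] gap 0.495
[ 0.05879328  0.41271584 -0.24914559  0.88377666 -0.00492368  1.48347731]
```

View pics/s6.png

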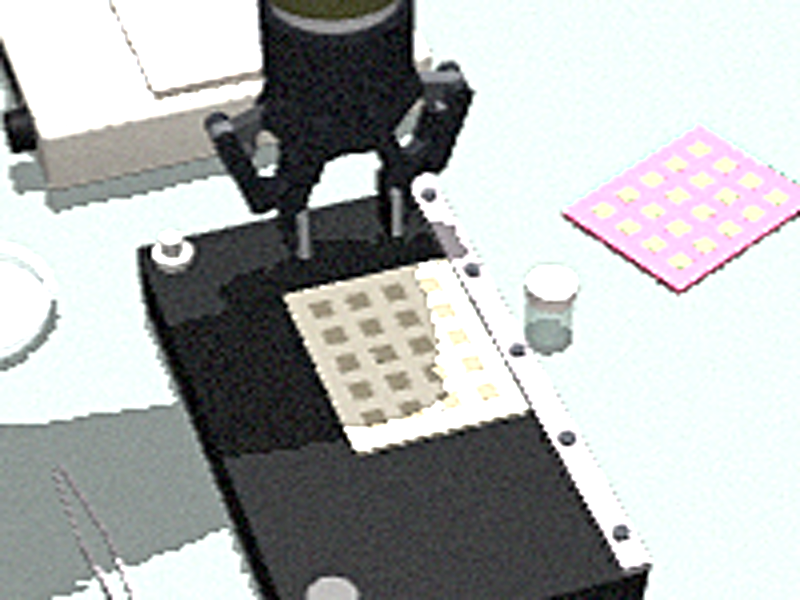

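View pics/t6.png

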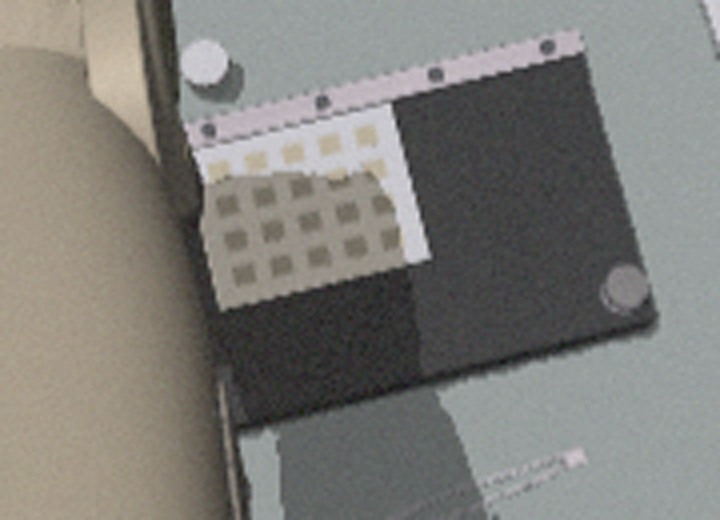

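The plate is flush along the fence; its free (-y) edge runs from top crop (392,103) to (430,262). The two tips stand behind its +y edge. I lower and start pushing towards the tray (tool -x).

Call:
jog_arm(steps=[[0,0,5,0,0],[0,0,3,0,0],[0,0,1.5,0,0],[0,0,0,0,0]])

```text
clock: 20.35
position: [0.5694, 0.1119, 0.1245]
tcp_rot: [0.012, 0.654, 0.756, 0.008]
wrist_force: [0.7, -0.4, 0.0]
finger_gap: 0.499
```

Run:
```python
from h import *
st()
d=viewer.get_image("top")
for p in((392,103),(430,262)):
    w=toz(d,(220+p[0]/4-.4,140+p[1]/4-.4),.055)*1000-O;print(w@v,w@u)
```

```text
t 20.35 ledge xy 18.8 109.9 z 124.5 tilt [ 0.028  -0.0034] ang 98.29 F [ 0.67 -0.44  0.01] gap 0.499
67.18558249702866 -35.97657324290126
-25.440035474893172 -34.20697804081335
```

Call:
jog_arm(steps=[[-3,0,1.5,-0.006,0],[-3,0,0,0,0],[-3,0,0,0,0],[-2,0,0,0,0],[-2,0,0,0,0],[-2,0,0,0,0],[-2,0,0,0,0],[-2,0,0,0,0],[-2,0,0,0,0],[-2,0,0,0,0]])

```text
clock: 21.4
position: [0.5729, 0.0891, 0.1232]
tcp_rot: [0.012, 0.652, 0.758, 0.008]
wrist_force: [0.1, 0.6, 0.3]
finger_gap: 0.5
```

Run:
```python
from h import *
st()
e=viewer.get_image("side")
a=cv2.resize(e["img"][90:250,230:430],None,fx=4,fy=3.75,interpolation=cv2.INTER_CUBIC);cv2.imwrite("pics/s7.png",cv2.convertScaleAbs(a,alpha=1.6))
```

```text
t 21.4 ledge xy 18.9 86.8 z 123.2 tilt [ 0.0281 -0.0034] ang 98.65 F [0.09 0.64 0.33] gap 0.5
```

View pics/s7.png

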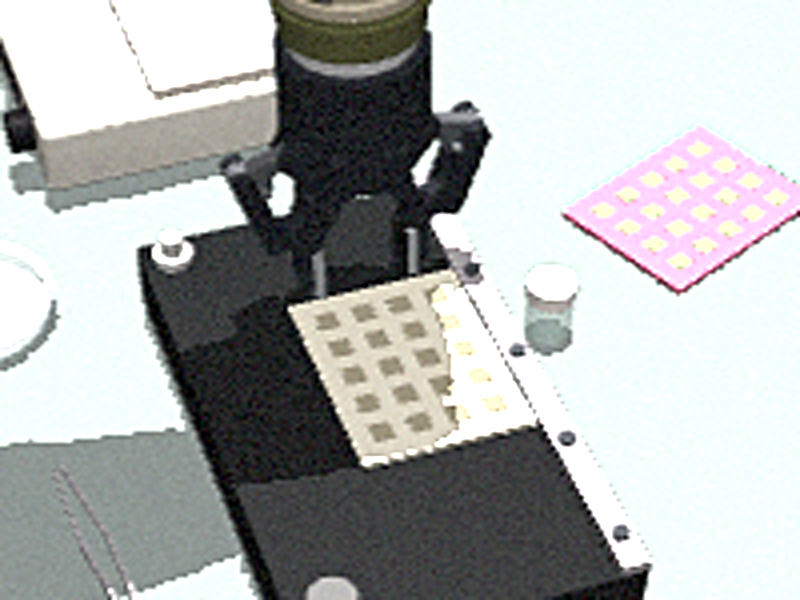

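It pushes flat and stays along the fence (near edge at crop (365,463) to (540,428)). I continue.

Call:
jog_arm(steps=[[-3,0,0,0,0],[-3,0,0,0,0],[-3,0,0.1,0,0],[-3,0,0,0,0],[-3,0,0,0,0],[-3,0,0.1,0,0],[-3,0,0,0,0],[-3,0,0,0,0],[-3,0,0.1,0,0],[-3,0,0,0,0],[-3,0,0,0,0],[-3,0,0.1,0,0],[-3,0,0,0,0],[-3,0,0,0,0]])

```text
clock: 22.85
position: [0.5793, 0.0474, 0.1232]
tcp_rot: [0.012, 0.652, 0.758, 0.008]
wrist_force: [-0.6, 1.0, 0.9]
finger_gap: 0.496
```

Run:
```python
from h import *
st()
e=viewer.get_image("side")
a=cv2.resize(e["img"][110:270,230:430],None,fx=4,fy=3.75,interpolation=cv2.INTER_CUBIC);cv2.imwrite("pics/s8.png",cv2.convertScaleAbs(a,alpha=1.6))
```

```text
t 22.85 ledge xy 18.9 44.7 z 123.2 tilt [ 0.0282 -0.0034] ang 98.64 F [-0.59  0.97  0.86] gap 0.496
```

View pics/s8.png

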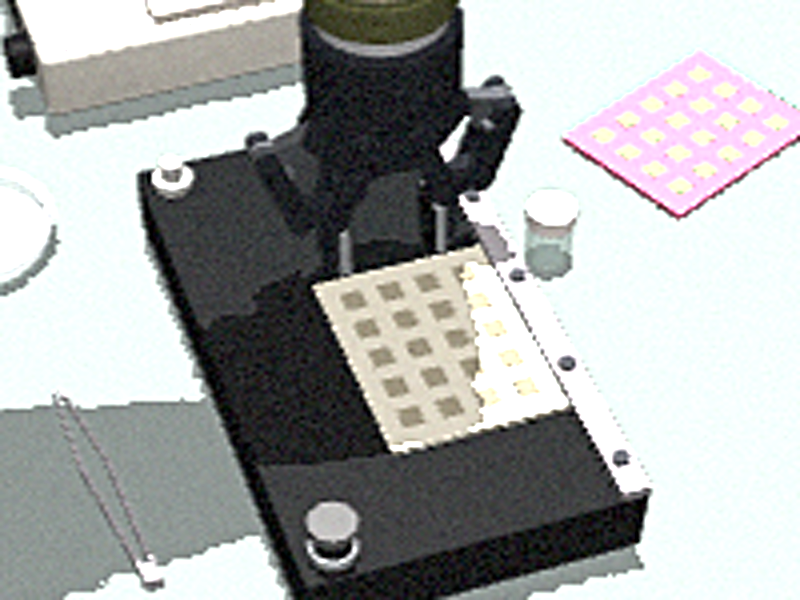

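Call:
jog_arm(steps=[[-3,0,0,0,0],[-3,0,0,0,0],[-3,0,0.1,0,0],[-3,0,0,0,0],[-3,0,0,0,0],[-3,0,0.1,0,0],[-3,0,0,0,0],[-3,0,0,0,0],[-3,0,0.1,0,0],[-3,0,0,0,0],[-3,0,0,0,0],[-3,0,0.1,0,0],[-3,0,0,0,0],[-3,0,0,0,0],[-3,0,0.1,0,0],[-3,0,0,0,0],[-3,0,0,0,0],[-3,0,0.1,0,0],[-3,0,0,0,0],[-3,0,0,0,0]])

```text
clock: 24.9
position: [0.5884, -0.0119, 0.1231]
tcp_rot: [0.012, 0.652, 0.758, 0.008]
wrist_force: [-0.7, 1.7, 1.1]
finger_gap: 0.5
```

Run:
```python
from h import *
st()
e=viewer.get_image("side")
a=cv2.resize(e["img"][130:290,230:430],None,fx=4,fy=3.75,interpolation=cv2.INTER_CUBIC);cv2.imwrite("pics/s9.png",cv2.convertScaleAbs(a,alpha=1.6))
```

```text
t 24.9 ledge xy 18.9 -15.3 z 123.1 tilt [ 0.0282 -0.0034] ang 98.64 F [-0.65  1.71  1.1 ] gap 0.5
```

View pics/s9.png

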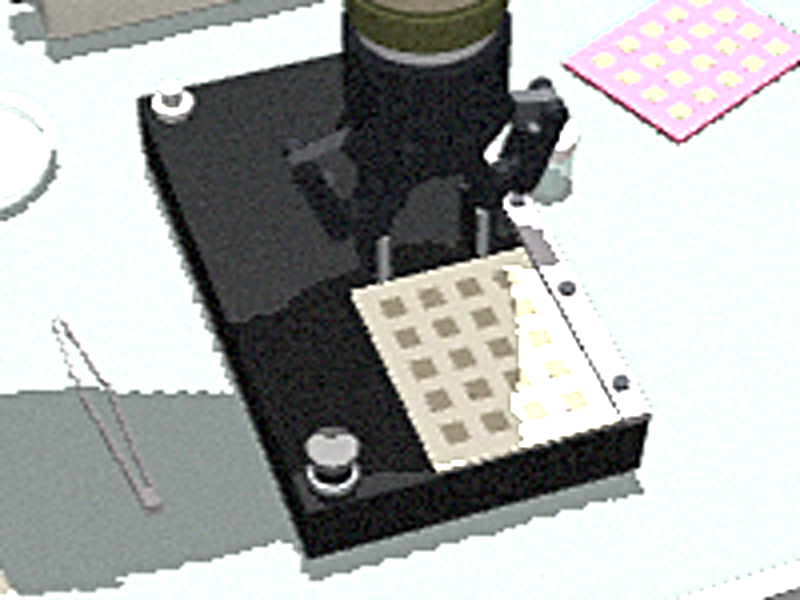

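The plate is still flush, its near edge (crop (437,470) to (625,420)) almost at the ledge end, as expected. It needs 28 mm more.

Call:
jog_arm(steps=[[-2,0,0,0,0],[-2,0,0,0,0],[-2,0,0.1,0,0],[-2,0,0,0,0],[-2,0,0,0,0],[-2,0,0,0,0],[-2,0,0.1,0,0],[-2,0,0,0,0],[-2,0,0,0,0],[-2,0,0,0,0],[-2,0,0,0,0],[-2,0,0,0,0],[-2,0,0,0,0],[-1,0,0,0,0],[-1,0,0,0,0],[0,0,0,0,0]])

```text
clock: 26.55
position: [0.5926, -0.0395, 0.123]
tcp_rot: [0.012, 0.652, 0.758, 0.008]
wrist_force: [-0.6, 0.9, 0.5]
finger_gap: 0.499
```

Call:
jog_arm(steps=[[3,0,0,0,0],[7,0,0,0,0],[10,0,-5,0,0],[5,0,-20,0,0],[0,0,-25,0,0],[20,0,-25,0,0],[30,0,-20,0,0],[30,0,0,0,0],[30,0,0,0,0],[0,0,0,0,0]])

```text
clock: 27.55
position: [0.5686, 0.0982, 0.2177]
tcp_rot: [0.012, 0.65, 0.76, 0.008]
wrist_force: [-0.7, 0.5, -0.1]
finger_gap: 0.502
```

Run:
```python
from h import *
st()
e=viewer.get_image("side")
a=cv2.resize(e["img"][150:310,250:450],None,fx=4,fy=3.75,interpolation=cv2.INTER_CUBIC);cv2.imwrite("pics/s10.png",cv2.convertScaleAbs(a,alpha=1.5))
d=viewer.get_image("top")
a=cv2.resize(d["img"][140:270,260:440],None,fx=4,fy=4,interpolation=cv2.INTER_CUBIC);cv2.imwrite("pics/t10.png",cv2.convertScaleAbs(a,alpha=1.5))
```

```text
t 27.55 ledge xy 16.0 96.5 z 217.7 tilt [ 0.0286 -0.0023] ang 98.92 F [-0.69  0.46 -0.08] gap 0.502
```

View pics/s10.png

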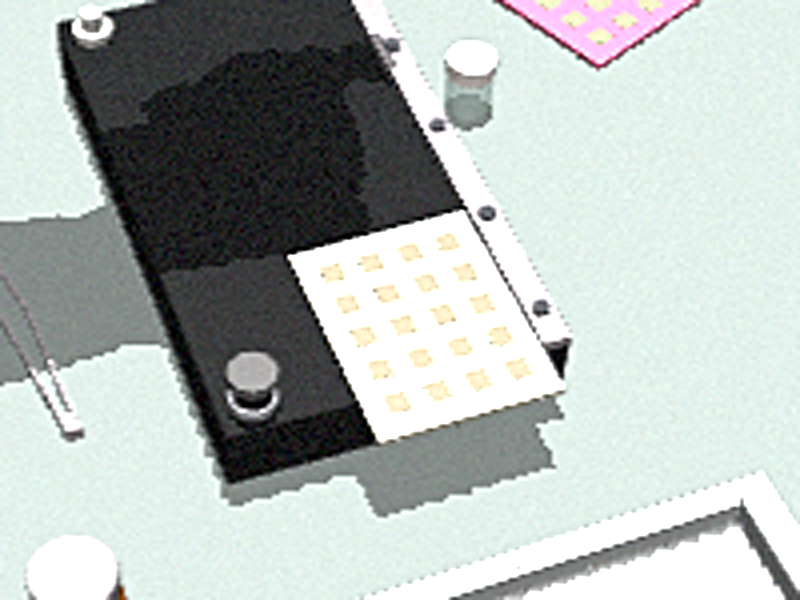

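View pics/t10.png

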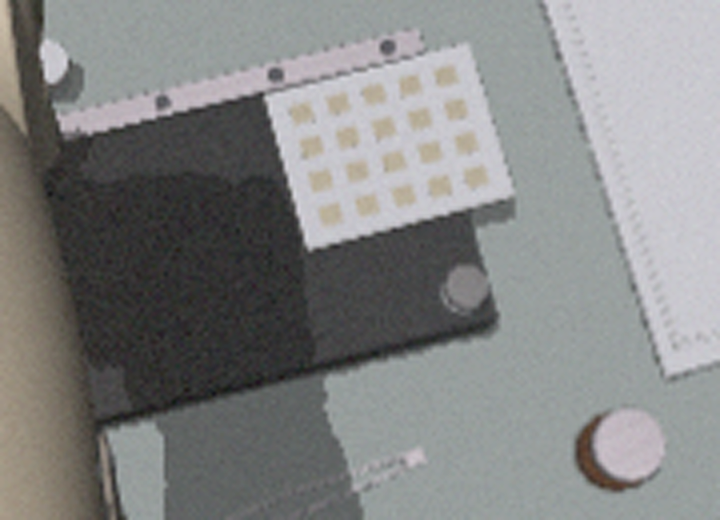

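The plate overhangs the tray end and lies along the fence. I measure its corners in both views: top crop (266,96), (469,44), (515,195), (310,249); side crop (288,255), (467,207), (565,390), (381,442).

Run:
```python
from h import *
d=viewer.get_image("top");e=viewer.get_image("side")
for n,q,o,s,P in(("top",d,(260,140),(4,4),[(266,96),(469,44),(515,195),(310,249)]),("side",e,(250,150),(4,3.75),[(288,255),(467,207),(565,390),(381,442)])):
    W=[]
    for p in P:
        w=toz(q,(o[0]+(p[0]+.5)/s[0]-.5,o[1]+(p[1]+.5)/s[1]-.5),.055)*1000-O;W.append([w@v,w@u])
    W=np.array(W);print(n,W.round(1).tolist(),W.mean(0).round(1))
# ends of fence / ledge in new crops
for p,z in(((424,46),.058),((498,318),.05),):
    w=toz(d,(260+p[0]/4-.4,140+p[1]/4-.4),z)*1000-O;print("top end",w@v,w@u)
for p,z in(((572,330),.058),((225,455),.05),((552,345),.058)):
    w=toz(e,(250+p[0]/4-.4,150+p[1]/3.75-.4),z)*1000-O;print("side end",w@v,w@u)
```

```text
top [[66.4, -55.4], [68.3, -174.0], [-21.8, -175.4], [-23.8, -57.4]] [  22.3 -115.6]
side [[-23.7, -56.1], [70.3, -53.9], [69.1, -175.4], [-20.9, -176.5]] [  23.7 -115.5]
top end 72.51461656241177 -148.4140767724568
top end -85.3002287214293 -148.49259148290992
side end 85.65021430666538 -145.25981247382077
side end -88.3462167062048 -158.0929693323411
side end 73.14256467153258 -150.6615221856887
```

Both views put the plate centre at about (22–24, -115.5) mm, parallel within about 0.016 rad, with the hand clear. I hand in.

```bash
python3 -c "
from rig import ctrl
print(ctrl.close_job())"
```

```text
the job is handed in; nothing more can be done
None
```

The plate is where you asked: flush along the fence and overhanging the tray end by about 25 mm. I handed the job in at about 28 s, and no verdict was reported.

I pushed it flat to the fence with two fingertips, then along the fence from its other end, and lifted the hand clear.

**Last checks before handing in:**

| Check | Top view | Side view | Needed |
|---|---|---|---|
| Plate centre across the ledge (x) | 22.3 mm | 23.7 mm | above 19 mm |
| Plate centre along the ledge (y) | -115.6 mm | -115.5 mm | -125 to -105 mm |
| Skew to the fence (far edge) | about 0.016 rad | about 0.01 rad, opposite sign | below 0.05 rad |

- **Disagreement:** the views differ by about 1.5 mm across the ledge and in the sign of the skew, both small against the limits.
- **Forces:** wrist readings while pushing the plate stayed at about 5 N or less. The highest was about 26 N, while I pressed a fingertip on the bare granite to find its height.
- **Bystanders:** the ones visible in the last pictures (stub, loupe, vial, jar, tweezers) looked unmoved. The dish was last seen in place earlier.

**What went wrong:** I didn't check joint 6's range before turning the wrist, so it ran to its limit. The arm swung off tilted, above the bench in front of the ledge, without disturbing anything. I undid most of the tilt by turning at the opposite limit, which took about 8 s. About 0.03 rad remained, and the second push was done with that.

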